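# Start the sample run on the fruit bench

### The job

Start the sample run with three light fingertip presses in this order: first switch on the balance with its blue key, then the stirrer with its green key, and last start the timer with its yellow key. Push each key all the way down once, gently, so that it stays down, and press none before its turn. Do not grip, lift or shift anything: the loose timer, the oranges, the beaker and the cup of spoons must stay where they are; finish with the hand clear of everything.

Things in the scene. Friction and masses are not known exactly. Their poses are not given: they have to be found in the camera images.
- balance: Laboratory balance fixed to the bench: white case 210 (x) x 160 (y) x 45 mm high, round steel pan 120 mm across on its rear half (pan top 56 mm above the bench), flat green display and blue key along its front edge. Origin: centre of its underside; +x points to its rear (away from the key), z up. It may be turned, and the three instruments may stand in any order from left to right.
- balance_key_top (a point): Blue round key of the balance, 28 mm across, at 75 mm in front of the balance's origin and 45 mm towards its -y side. Its top is 59 mm above the bench when up, 14 mm proud of the case, and 6 mm proud of the case when fully down. The point is the middle of the key cap's top face and goes down with it.
- balance_key (a joint): How far the blue key is latched in (the rubber cap not counted), m: 0 up (off), 0.008 fully down (on). It moves straight down at about 2.5 N all the way (no click) to a stop and stays down when let go. Its cap sits on springy rubber (3 N per mm) that yields up to 5 mm more at the stop, to 15 N, then is hard; let go, the cap rises by what it yielded.
- stirrer: Magnetic stirrer fixed to the bench: steel case 190 (x) x 150 (y) x 60 mm high, white ceramic plate 115 x 125 mm on its rear part (plate top 68 mm above the bench); at its front a green key and a fixed black knob (30 mm across, 8 mm high, 80 mm from the key). Origin: centre of its underside; +x points to its rear, z up.
- stirrer_key_top (a point): Green round key of the stirrer, 28 mm across, at 65 mm in front of the stirrer's origin and 35 mm towards its +y side. Its top is 74 mm above the bench when up, 14 mm proud of the case, and 6 mm proud when fully down. The point is the middle of the key cap's top face and goes down with it.
- stirrer_key (a joint): How far the green key is latched in (the rubber cap not counted), m: 0 up (off), 0.008 fully down (on). It moves straight down at about 2.5 N all the way (no click) to a stop and stays down when let go. Its cap sits on springy rubber (3 N per mm) that yields up to 5 mm more at the stop, to 15 N, then is hard; let go, the cap rises by what it yielded.
- timer: Bench timer, a flat grey box 75 (x) x 115 (y) x 30 mm high, about 0.25 kg, standing loose on thin rubber, with a flat grey display and a yellow key. Origin: centre of its underside; z up.
- timer_key_top (a point): Yellow round key of the timer, 28 mm across, 33 mm from the timer's origin towards its -y side. Its top is 44 mm above the bench when up, 14 mm proud of the case, and 6 mm proud when fully down. The point is the middle of the key cap's top face and goes down with it.
- timer_key (a joint): How far the yellow key is latched in (the rubber cap not counted), m: 0 up (off), 0.008 fully down (running). It moves straight down at about 2.5 N all the way (no click) to a stop and stays down when let go. Its cap sits on springy rubber (3 N per mm) that yields up to 5 mm more at the stop, to 15 N, then is hard; let go, the cap rises by what it yielded.
- orange_pan_mid (a point): Orange lying loose on the balance's pan, 72 mm across, 66 mm high; the point is its centre. Leave it alone.
- orange_bench_mid (a point): Orange lying loose on the bench on the robot's side of the instruments, 72 mm across, 66 mm high; the point is its centre. Leave it alone.
- beaker_mid (a point): Empty glass beaker standing loose on the stirrer's plate, 64 mm across, 80 mm high; the point is half-way up on its axis, z along its axis. Leave it alone.
- spoon_cup_mid (a point): Black cup of white plastic spoons standing loose on the bench on the robot's side of the instruments, 64 mm across, cup 85 mm high, 145 mm with the spoons; the point is half-way up the cup on its axis. Leave it alone.
Mind the look-alikes: they are no part of the job. Leave any red look-alike of the timer alone.

How it is judged:
On the way, in this order (a step that is already met when the one before it is completed fails the run):
1. the balance's key is pushed down (value of joint balance_key above 0.006 m), for 0.1 s.
2. the stirrer's key is pushed down (value of joint stirrer_key above 0.006 m), for 0.1 s.
3. the timer's key is pushed down (value of joint timer_key above 0.006 m), for 0.1 s.
At the end, for the whole second after the job is handed in: All three keys are down by more than 6 mm of their 8 mm; the timer lies flat within 15 mm of where it stood; both oranges, the beaker and the spoon cup stand upright within 15 mm of where they stood (value of joint each of balance_key, stirrer_key, timer_key above 0.006 m and distance of each of timer, orange_pan_mid, orange_bench_mid, beaker_mid, spoon_cup_mid from where it was at the start of the episode below 0.015 m and angle between each of orange_pan_mid, orange_bench_mid, beaker_mid, spoon_cup_mid's own z axis and vertical below 0.2 rad and angle between timer's own z axis and vertical below 0.1 rad and linear speed of timer below 0.02 m/s); the robot touches nothing.
It fails at once if the stirrer's key pressed (over 3 mm) before the balance's key is down (value of joint stirrer_key above 0.003 m and value of joint balance_key below 0.006 m).
It fails at once if the timer's key pressed (over 3 mm) before both other keys are down (value of joint timer_key above 0.003 m and value of joint any of balance_key, stirrer_key below 0.006 m).
It fails at once if the robot pressed on an instrument or its key with more than 25 N (contact force between any of the fingers, the arm and balance above 25 N or contact force between any of the fingers, the arm and stirrer above 25 N or contact force between any of the fingers, the arm and timer above 25 N).
It fails at once if the timer lifted, tipped or shifted by more than 15 mm (distance of timer from where it was at the start of the episode above 0.015 m or angle between timer's own z axis and vertical above 0.2 rad).
It fails at once if an orange, the beaker or the spoon cup moved by more than 15 mm or tipped (distance of any of orange_pan_mid, orange_bench_mid, beaker_mid, spoon_cup_mid from where it was at the start of the episode above 0.015 m or angle between any of orange_pan_mid, orange_bench_mid, beaker_mid, spoon_cup_mid's own z axis and vertical above 0.25 rad).
It also fails if it takes over 51 s, if anything falls off the work surface, if the arm or the gripper's body presses on something with over 40 N, if the wrist force passes 120 N, or if a joint passes its speed limit or range.

### The arm

A 7-joint arm with a two-finger parallel gripper is mounted at the origin on the work surface. World frame = base frame: x ahead of the robot, y to its left, z up, the work surface at z = 0. Lengths are in m, angles in rad, forces in N, time in s.
With the tool pointing down it reaches from about 0.4 to 0.85 m from the base axis. Payload 4.5 kg.
Tool frame: the origin (TCP) lies at the very end of the fingers, on their centre line; the grasp point (between the pads) lies 19 mm behind it; z points along the fingers, y is the line along which they close (so a half turn about z gives the same grasp; the last joint's range is limited). The gripper opens to 88 mm and grips with 3 to 60 N. Pads are 18 mm wide; open, the fingers measure 123 mm over their backs; the gripper's body (75 mm by 187 mm) begins 45 mm behind the grasp point.
Start: joints at [-1.199, 0.689, -0.195, 1.565, 0.157, 0.902, -0.215], TCP at [0.207, 0.59, 0.239] pointing down, gripper open.
Joint ranges: [-3.01, 3.01], [-0.46, 2.08], [-1.47, 1.51], [0.13, 2.56], [-1, 4.14], [0.04, 2.09], [-2.66, 2.66]. Speed limits (rad/s): [2.57, 2.57, 3.14, 3.14, 3.14, 3.14, 3.14].

### API

Orientations are given as a 3x3 rotation matrix whose columns are the frame's x, y, z axes.
In Python, from station import read_state, snapshot, get_calibration, env gives the robot as it stands. The module is installed in compiled form; this text tells all that it offers.
- The arm moves only by the shell command python3 -m jog 'ROWS' [FORCE]. ROWS is JSON, a list of rows, each a list of 3 entries, a list of its own where there are three numbers: the shift along the world's x, y, z in m, then the turn, a rotation vector about the world's x, y, z in degrees, then the finger opening in m, from 0 to 0.0881. In form: [[[tx, ty, tz], [wx, wy, wz], fingers], ...]. A call has 1 to 20 rows; each row shifts and turns the commanded pose from where the row before left it; what a row does not reach is not made up. A row lasts 1/12 s, in which the tool goes at most 41.7 mm and 7.16 degrees, less where a joint would pass 70% of its speed; a pose out of reach is approached as far as the arm can. A call is refused whole if a number of a shift passes 0.0417 or a number of a turn 7.16, either way. A call with a gripper value outside its range is refused whole. The fingers move at their own pace and stop on an object; FORCE is the grip in N (left out, the last holds). Time passes only in rows, so rows that do not move let the fingers close. It gives the time, the measured TCP pose, the force, the opening and the grip force at its end, in the units of the state.
- read_state(): the state, without advancing time (a new reading comes with each control period).
- snapshot(name): name is "scene" or "top"; returns (picture, depth): 400x640x3 uint8, blue, green, red; 400x640 float32, m along the optical axis (not along the pixel's ray), 0 where there is no reading.
- get_calibration(name): a dict with "mtx" (3x3 intrinsics, pixels), "dist" ([k1, k2, p1, p2, k3] as OpenCV has them; the pictures are not rectified), "world_from_camera" (4x4, takes a point from camera to world coordinates). Camera axes: x right, y down, z forward; pixel columns grow to the right and rows downward; lengths in m; the calibration is good to about 2 mm. A picture is of the moment at which its call begins. get_calibration takes no time and is no camera call.
- env.job_done(): hands the job in; it is judged then, once.
The state is a dict: "clock": time; "joints": joint angles; "joint_velocities": joint speeds; "effort": joint torques, N m; "ee_pos": TCP position; "tcp_rot": TCP orientation; "force": force on the tool from outside, world axes, zero at the start; "torque": the same for the moment, N m; "finger_gap": finger opening in m; "gripper_force": force on a finger pad.
Only numpy, scipy, OpenCV 4.12 (cv2) and the standard library are available. Lean on these libraries where they do the work, as an engineer would, in place of code of your own. Each camera call takes 0.05 s, during which the arm holds its last target. There are 200 camera calls.

## Working session

There is one attempt and no reset: what is moved stays moved. The work goes in short steps, Python scripts to look and compute and a shell command to move; the robot and the scene stay as the last step left them, time stands still between calls to the robot, and variables do not carry over. Pictures are saved under pics/ and viewed, at most 10 in all, crops included, and the job is handed in when it is done.

```bash
mkdir -p pics
cat > h.py <<'E'
import numpy as np, cv2
from station import *
def cast(name,uv,z):
    c=get_calibration(name);T=np.array(c["world_from_camera"])
    p=cv2.undistortPoints(np.array([[uv]],float),np.array(c["mtx"]),np.array(c["dist"]))[0,0]
    d=T[:3,:3]@[p[0],p[1],1];o=T[:3,3]
    return o+d*(z-o[2])/d[2]
E
python3 - <<'E'
from h import *
for n in("scene","top"):
    p,d=snapshot(n);cv2.imwrite(f"pics/{n}0.png",p);np.save(f"pics/{n}0.npy",d)
    print(n,np.round(get_calibration(n)["world_from_camera"],3).tolist())
s=read_state();print(s["clock"],s["ee_pos"],np.round(s["tcp_rot"],3).tolist(),s["force"],s["finger_gap"])
E
```

```text
scene [[0.866, 0.323, -0.383, 0.973], [0.5, -0.531, 0.684, -0.689], [0.017, -0.783, -0.622, 0.7], [0.0, 0.0, 0.0, 1.0]]
top [[0.12, -0.97, 0.212, 0.369], [-0.993, -0.117, 0.025, -0.035], [0.001, -0.213, -0.977, 1.15], [0.0, 0.0, 0.0, 1.0]]
0.1 [0.20697975 0.58914512 0.23803111] [[-0.944, 0.331, -0.0], [0.331, 0.944, -0.002], [-0.0, -0.002, -1.0]] [0.49430095 0.77007268 0.72433731] 0.08804569245138559
```

View pics/top0.png

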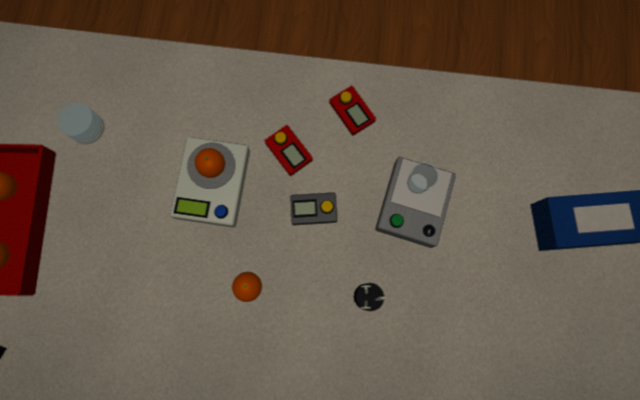

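View pics/scene0.png

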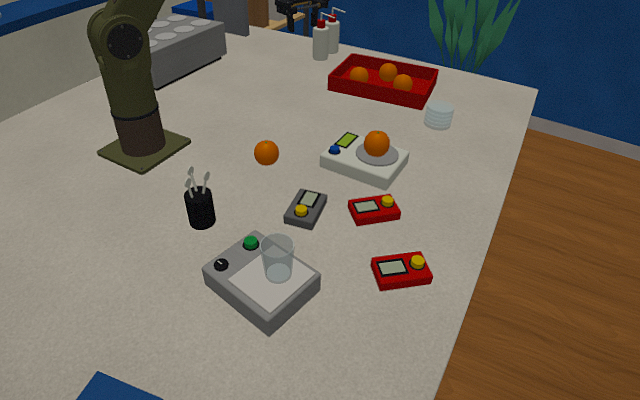

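The top view shows the balance's blue key at about (221,211), the stirrer's green key at (397,220) and the grey timer's yellow key at (327,206). Two other yellow keys, at (281,138) and (346,97), are on red boxes, the look-alikes. Only the grey box at (313,208) fits the timer's description. In the scene view the keys are at (335,150), (251,243) and (301,211). Next I'll measure them and check an enlarged crop.

Run:
```python
from h import *
H={"blue":((105,120,40),(125,255,255),.059),"green":((60,120,30),(85,255,255),.074),"yellow":((20,150,80),(32,255,255),.044)}
seed={"top":{"blue":(221,211),"green":(397,220),"yellow":(327,206)},"scene":{"blue":(335,150),"green":(251,243),"yellow":(301,211)}}
for n in seed:
    p=cv2.imread(f"pics/{n}0.png");d=np.load(f"pics/{n}0.npy");hsv=cv2.cvtColor(p,cv2.COLOR_BGR2HSV)
    for k,(lo,hi,z) in H.items():
        m=cv2.inRange(hsv,lo,hi);_,L,S,C=cv2.connectedComponentsWithStats(m)
        i=1+np.argmin(np.linalg.norm(C[1:]-seed[n][k],axis=1))
        print(n,k,S[i].tolist(),C[i].round(1),"top",cast(n,C[i],z).round(4),"mid",cast(n,C[i],z-.005).round(4))
p=cv2.imread("pics/top0.png")
def up(a):return cv2.resize(a,None,fx=4,fy=4,interpolation=cv2.INTER_CUBIC)
cv2.imwrite("pics/crop.png",cv2.convertScaleAbs(np.vstack([up(p[185:245,170:350]),up(p[185:245,270:450])]),alpha=1.6))
# obstacles
for nm,uv,z in(("pan orange",(210,163),.09),("bench orange",(247,287),.033),("cup",(369,297),.085),("beaker",(422,178),.148),("knob",(429,230),.068),("timer",(313,208),.03)):
    print(nm,cast("top",uv,z).round(3))
```

```text
top blue [215, 206, 12, 11, 102] [220.2 210.9] top [0.5344 0.2204 0.059 ] mid [0.5351 0.2216 0.054 ]
top green [391, 215, 12, 12, 115] [396.4 220.1] top [ 0.5603 -0.2034  0.074 ] mid [ 0.5612 -0.2041  0.069 ]
top yellow [321, 201, 12, 11, 102] [326.5 205.9] top [ 0.5803 -0.0339  0.044 ] mid [ 0.5813 -0.0339  0.039 ]
scene blue [330, 144, 9, 10, 76] [334.2 149. ] top [0.539  0.2113 0.059 ] mid [0.5357 0.2183 0.054 ]
scene green [244, 236, 14, 14, 155] [250.3 242.2] top [ 0.5651 -0.2114  0.074 ] mid [ 0.5619 -0.2075  0.069 ]
scene yellow [295, 204, 12, 12, 117] [300.8 209.6] top [ 0.5832 -0.0408  0.044 ] mid [ 0.5803 -0.0359  0.039 ]
pan orange [0.642 0.257 0.09 ]
bench orange [0.363 0.132 0.033]
cup [ 0.375 -0.154  0.085]
beaker [ 0.65  -0.241  0.148]
knob [ 0.547 -0.283  0.068]
timer [ 0.574 -0.001  0.03 ]
```

View pics/crop.png

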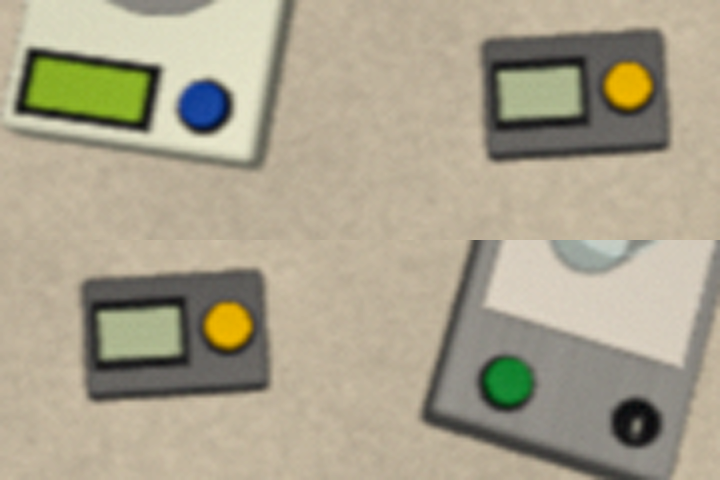

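The crop confirms that the yellow key I want is on the grey box, with a grey display beside it and no red. The two views agree on the keys: blue (0.535, 0.220), green (0.561, -0.206), yellow (0.581, -0.035). The current yaw keeps the hand clear of the orange and the beaker, so I'll keep it. Now I'll close the fingers and move above the blue key.

```bash
python3 -m jog '[[[0.0164,-0.0185,0],[0,0,0],0],[[0.0164,-0.0185,0],[0,0,0],0],[[0.0164,-0.0185,0],[0,0,0],0],[[0.0164,-0.0185,0],[0,0,0],0],[[0.0164,-0.0185,0],[0,0,0],0],[[0.0164,-0.0185,0],[0,0,0],0],[[0.0164,-0.0185,0],[0,0,0],0],[[0.0164,-0.0185,0],[0,0,0],0],[[0.0164,-0.0185,0],[0,0,0],0],[[0.0164,-0.0185,0],[0,0,0],0],[[0.0164,-0.0185,0],[0,0,0],0],[[0.0164,-0.0185,0],[0,0,0],0],[[0.0164,-0.0185,0],[0,0,0],0],[[0.0164,-0.0185,0],[0,0,0],0],[[0.0164,-0.0185,0],[0,0,0],0],[[0.0164,-0.0185,0],[0,0,0],0],[[0.0164,-0.0185,0],[0,0,0],0],[[0.0164,-0.0185,0],[0,0,0],0],[[0.0164,-0.0185,0],[0,0,0],0],[[0.0164,-0.0185,0],[0,0,0],0]]' 5
```

```text
clock: 1.77
ee_pos: [0.5355, 0.2185, 0.2384]
tcp_rot: [[-0.943, 0.331, -0.001], [0.331, 0.943, -0.0], [0.001, -0.001, -1.0]]
force: [1.1, -0.1, -0.2]
finger_gap: 0.0005
gripper_force: 0.0
```

```bash
python3 -m jog '[[[0,0.0015,-0.016],[0,0,0],0],[[0,0,-0.016],[0,0,0],0],[[0,0,-0.016],[0,0,0],0],[[0,0,-0.016],[0,0,0],0],[[0,0,-0.016],[0,0,0],0],[[0,0,-0.016],[0,0,0],0],[[0,0,-0.016],[0,0,0],0],[[0,0,-0.016],[0,0,0],0],[[0,0,-0.016],[0,0,0],0],[[0,0,-0.016],[0,0,0],0],[[0,0,-0.008],[0,0,0],0],[[0,0,0],[0,0,0],0],[[0,0,0],[0,0,0],0]]'
python3 - <<'E'
from h import *
for n in("scene","top"):
    p,d=snapshot(n);cv2.imwrite(f"pics/{n}1.png",p)
a=cv2.imread("pics/scene1.png")[90:200,260:420];b=cv2.imread("pics/top1.png")[140:250,150:310]
cv2.imwrite("pics/c1.png",np.hstack([cv2.resize(x,(400,275),interpolation=cv2.INTER_CUBIC) for x in(a,b)]))
E
```

```text
clock: 2.85
ee_pos: [0.535, 0.2212, 0.0706]
tcp_rot: [[-0.944, 0.331, -0.001], [0.331, 0.944, -0.0], [0.0, -0.0, -1.0]]
force: [0.3, 0.9, -0.2]
finger_gap: 0.0007
gripper_force: 0.0
```

View pics/c1.png

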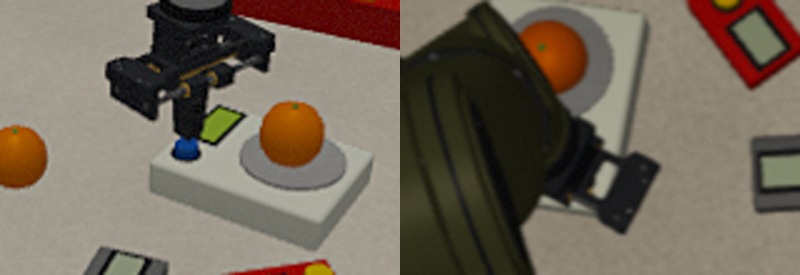

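The scene crop, left half at about (187,140), shows the fingertips just above the blue key. The hand is well clear of the orange. Now I'll press slowly.

```bash
python3 -m jog '[[[0,0,-0.003],[0,0,0],0],[[0,0,-0.003],[0,0,0],0],[[0,0,-0.003],[0,0,0],0],[[0,0,-0.002],[0,0,0],0],[[0,0,-0.002],[0,0,0],0],[[0,0,-0.002],[0,0,0],0],[[0,0,-0.002],[0,0,0],0],[[0,0,0],[0,0,0],0],[[0,0,0],[0,0,0],0]]'
```

```text
clock: 3.7
ee_pos: [0.5351, 0.2212, 0.0537]
tcp_rot: [[-0.943, 0.331, -0.0], [0.331, 0.943, 0.0], [0.0, 0.0, -1.0]]
force: [0.7, 0.8, 0.6]
finger_gap: 0.0002
gripper_force: 0.7
```

```bash
python3 -m jog '[[[0,0,-0.001],[0,0,0],0],[[0,0,-0.001],[0,0,0],0],[[0,0,-0.001],[0,0,0],0],[[0,0,0],[0,0,0],0],[[0,0,0],[0,0,0],0]]';python3 -m jog '[[[0,0,-0.001],[0,0,0],0],[[0,0,-0.001],[0,0,0],0],[[0,0,0],[0,0,0],0],[[0,0,0],[0,0,0],0]]'
```

```text
clock: 4.12
ee_pos: [0.5351, 0.2212, 0.0507]
tcp_rot: [[-0.943, 0.331, -0.0], [0.331, 0.943, -0.0], [0.0, -0.0, -1.0]]
force: [0.2, -0.2, 2.5]
finger_gap: 0.0005
gripper_force: 1.2
clock: 4.45
ee_pos: [0.5351, 0.2212, 0.0491]
tcp_rot: [[-0.943, 0.331, 0.0], [0.331, 0.943, -0.0], [-0.0, 0.0, -1.0]]
force: [-0.4, -0.3, 7.5]
finger_gap: 0.0006
gripper_force: 3.5
```

The force reached 7.5 N and rose at the rubber's rate, so the key is at its stop. I'll retract and move to the green key.

```bash
python3 -m jog '[[[0,0,0.003],[0,0,0],0],[[0,0,0.006],[0,0,0],0],[[0,0,0.016],[0,0,0],0],[[0,0,0.02],[0,0,0],0],[[0,0,0.02],[0,0,0],0],[[0,0,0.02],[0,0,0],0],[[0,0,0.02],[0,0,0],0],[[0,0,0.02],[0,0,0],0],[[0,0,0.02],[0,0,0],0],[[0,0,0],[0,0,0],0]]' && python3 -m jog '[[[0.0013,-0.0213,0],[0,0,0],0],[[0.0013,-0.0213,0],[0,0,0],0],[[0.0013,-0.0213,0],[0,0,0],0],[[0.0013,-0.0213,0],[0,0,0],0],[[0.0013,-0.0213,0],[0,0,0],0],[[0.0013,-0.0213,0],[0,0,0],0],[[0.0013,-0.0213,0],[0,0,0],0],[[0.0013,-0.0213,0],[0,0,0],0],[[0.0013,-0.0213,0],[0,0,0],0],[[0.0013,-0.0213,0],[0,0,0],0],[[0.0013,-0.0213,0],[0,0,0],0],[[0.0013,-0.0213,0],[0,0,0],0],[[0.0013,-0.0213,0],[0,0,0],0],[[0.0013,-0.0213,0],[0,0,0],0],[[0.0013,-0.0213,0],[0,0,0],0],[[0.0013,-0.0213,0],[0,0,0],0],[[0.0013,-0.0213,0],[0,0,0],0],[[0.0013,-0.0213,0],[0,0,0],0],[[0.0013,-0.0213,0],[0,0,0],0],[[0.0013,-0.0213,0],[0,0,0],0]]' && python3 -m jog '[[[0,0,0],[0,0,0],0],[[0,0,0],[0,0,0],0]]'
python3 - <<'E'
from h import *
for n in("scene","top"):
    p,d=snapshot(n);cv2.imwrite(f"pics/{n}2.png",p)
f=lambda x:cv2.resize(x,(400,275),interpolation=cv2.INTER_CUBIC)
a=cv2.imread("pics/scene2.png")[120:175,300:380];b=cv2.imread("pics/scene0.png")[120:175,300:380]
cv2.imwrite("pics/c2.png",np.hstack([f(b),f(a)]))
E
```

```text
clock: 5.28
ee_pos: [0.5372, 0.2224, 0.1975]
tcp_rot: [[-0.943, 0.332, 0.006], [0.332, 0.943, 0.004], [-0.005, 0.005, -1.0]]
force: [0.0, 0.9, -0.3]
finger_gap: 0.0008
gripper_force: 0.0
clock: 6.95
ee_pos: [0.5606, -0.2058, 0.1929]
tcp_rot: [[-0.944, 0.331, -0.001], [0.331, 0.944, 0.001], [0.001, 0.0, -1.0]]
force: [0.4, 0.6, 0.3]
finger_gap: 0.0007
gripper_force: 0.0
clock: 7.12
ee_pos: [0.5604, -0.206, 0.1928]
tcp_rot: [[-0.943, 0.334, -0.001], [0.334, 0.943, 0.0], [0.001, -0.0, -1.0]]
force: [-0.8, 2.0, 0.4]
finger_gap: 0.0
gripper_force: 0.0
```

View pics/c2.png

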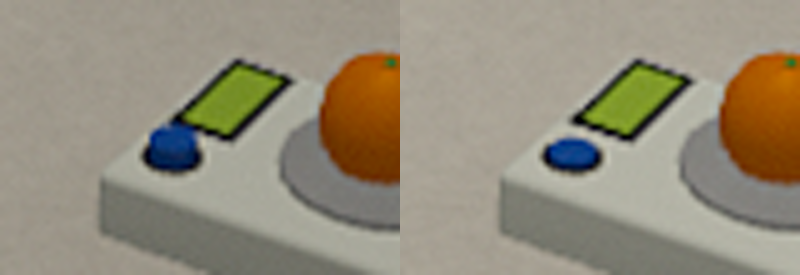

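The before and after crops show the blue key standing up at (172,145) and now flush at (573,155), so it is latched. The orange hasn't moved. Next I'll lower onto the green key.

```bash
python3 -m jog '[[[0,0,-0.013],[0,0,0],0],[[0,0,-0.013],[0,0,0],0],[[0,0,-0.013],[0,0,0],0],[[0,0,-0.013],[0,0,0],0],[[0,0,-0.013],[0,0,0],0],[[0,0,-0.013],[0,0,0],0],[[0,0,-0.013],[0,0,0],0],[[0,0,-0.01],[0,0,0],0],[[0,0,-0.005],[0,0,0],0],[[0,0,0],[0,0,0],0],[[0,0,0],[0,0,0],0]]'
python3 - <<'E'
from h import *
for n in("scene","top"):
    p,d=snapshot(n);cv2.imwrite(f"pics/{n}3.png",p)
f=lambda x:cv2.resize(x,(400,275),interpolation=cv2.INTER_CUBIC)
a=cv2.imread("pics/scene3.png")[180:345,190:430];b=cv2.imread("pics/top3.png")[140:250,340:500]
cv2.imwrite("pics/c3.png",np.hstack([f(a),f(b)]))
E
```

```text
clock: 8.13
ee_pos: [0.5614, -0.2042, 0.0879]
tcp_rot: [[-0.944, 0.331, 0.0], [0.331, 0.944, 0.0], [-0.0, 0.0, -1.0]]
force: [0.4, 0.2, -0.1]
finger_gap: 0.0003
gripper_force: 0.0
```

View pics/c3.png

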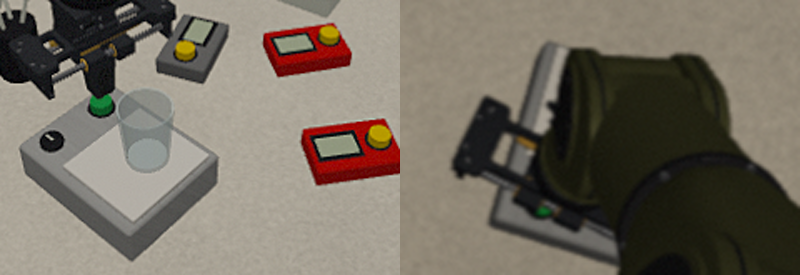

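The fingertips are centred above the green key, at (102,100) in the left crop, and the beaker is clear. Pressing now.

```bash
python3 -m jog '[[[0,0,-0.003],[0,0,0],0],[[0,0,-0.003],[0,0,0],0],[[0,0,-0.003],[0,0,0],0],[[0,0,-0.003],[0,0,0],0],[[0,0,-0.002],[0,0,0],0],[[0,0,-0.002],[0,0,0],0],[[0,0,-0.002],[0,0,0],0],[[0,0,-0.002],[0,0,0],0],[[0,0,-0.002],[0,0,0],0],[[0,0,0],[0,0,0],0],[[0,0,0],[0,0,0],0]]';python3 -m jog '[[[0,0,-0.001],[0,0,0],0],[[0,0,-0.001],[0,0,0],0],[[0,0,0],[0,0,0],0],[[0,0,0],[0,0,0],0]]'
```

```text
clock: 9.15
ee_pos: [0.561, -0.2048, 0.0657]
tcp_rot: [[-0.943, 0.331, -0.0], [0.331, 0.943, 0.0], [0.0, -0.0, -1.0]]
force: [-1.4, -0.4, 2.9]
finger_gap: 0.0003
gripper_force: 1.2
clock: 9.48
ee_pos: [0.561, -0.2048, 0.0642]
tcp_rot: [[-0.943, 0.331, -0.0], [0.331, 0.943, -0.0], [0.0, -0.0, -1.0]]
force: [-1.9, -0.3, 6.3]
finger_gap: 0.0006
gripper_force: 3.4
```

```bash
python3 -m jog '[[[0,0,-0.0005],[0,0,0],0],[[0,0,0],[0,0,0],0],[[0,0,0],[0,0,0],0]]' && python3 -m jog '[[[0,0,0.003],[0,0,0],0],[[0,0,0.006],[0,0,0],0],[[0,0,0.016],[0,0,0],0],[[0,0,0.02],[0,0,0],0],[[0,0,0.02],[0,0,0],0],[[0,0,0.02],[0,0,0],0],[[0,0,0.02],[0,0,0],0],[[0,0,0.02],[0,0,0],0],[[0,0,0],[0,0,0],0]]' && python3 -m jog '[[[0.002,0.017,0],[0,0,0],0],[[0.002,0.017,0],[0,0,0],0],[[0.002,0.017,0],[0,0,0],0],[[0.002,0.017,0],[0,0,0],0],[[0.002,0.017,0],[0,0,0],0],[[0.002,0.017,0],[0,0,0],0],[[0.002,0.017,0],[0,0,0],0],[[0.002,0.017,0],[0,0,0],0],[[0.002,0.017,0],[0,0,0],0],[[0.002,0.017,0],[0,0,0],0],[[0,0,0],[0,0,0],0],[[0,0,0],[0,0,0],0]]'
python3 - <<'E'
from h import *
p,d=snapshot("scene");cv2.imwrite("pics/scene4.png",p)
f=lambda x:cv2.resize(x,(400,275),interpolation=cv2.INTER_CUBIC)
cv2.imwrite("pics/c4.png",np.hstack([f(cv2.imread(f"pics/scene{i}.png")[215:270,210:290]) for i in(0,4)]))
E
```

```text
clock: 9.73
ee_pos: [0.561, -0.2048, 0.0638]
tcp_rot: [[-0.943, 0.331, 0.0], [0.331, 0.943, -0.0], [-0.0, -0.0, -1.0]]
force: [-2.7, 1.5, 8.2]
finger_gap: 0.0008
gripper_force: 3.9
clock: 10.48
ee_pos: [0.5637, -0.2053, 0.1921]
tcp_rot: [[-0.943, 0.332, 0.007], [0.332, 0.943, -0.002], [-0.008, 0.001, -1.0]]
force: [0.7, -1.0, -0.7]
finger_gap: 0.0
gripper_force: 0.0
clock: 11.48
ee_pos: [0.5809, -0.0342, 0.1877]
tcp_rot: [[-0.944, 0.329, -0.001], [0.329, 0.944, 0.0], [0.001, -0.0, -1.0]]
force: [-1.3, 0.3, -1.0]
finger_gap: 0.0001
gripper_force: 0.0
```

View pics/c4.png

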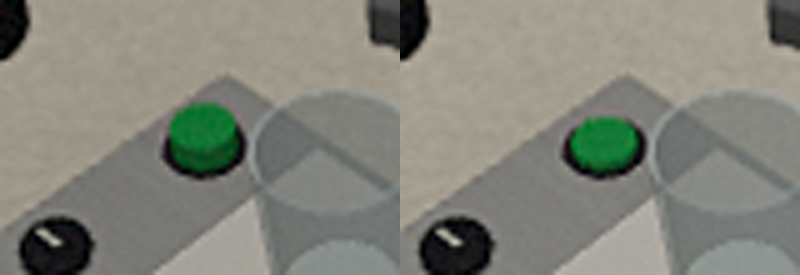

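The green key stood up at (203,140) before and is flush at (603,147) now, so it is latched. The beaker hasn't moved. Next is the yellow key.

```bash
python3 -m jog '[[[0,0,-0.015],[0,0,0],0],[[0,0,-0.015],[0,0,0],0],[[0,0,-0.015],[0,0,0],0],[[0,0,-0.015],[0,0,0],0],[[0,0,-0.015],[0,0,0],0],[[0,0,-0.015],[0,0,0],0],[[0,0,-0.015],[0,0,0],0],[[0,0,-0.015],[0,0,0],0],[[0,0,-0.008],[0,0,0],0],[[0,0,0],[0,0,0],0],[[0,0,0],[0,0,0],0]]'
python3 - <<'E'
from h import *
p,d=snapshot("scene");cv2.imwrite("pics/scene5.png",p)
cv2.imwrite("pics/c5.png",cv2.resize(p[140:250,240:400],(640,440),interpolation=cv2.INTER_CUBIC))
E
```

```text
clock: 12.45
ee_pos: [0.5809, -0.0359, 0.0601]
tcp_rot: [[-0.943, 0.333, -0.001], [0.333, 0.943, -0.001], [0.0, -0.001, -1.0]]
force: [-0.1, -0.5, -0.7]
finger_gap: 0.0004
gripper_force: 0.0
```

View pics/c5.png

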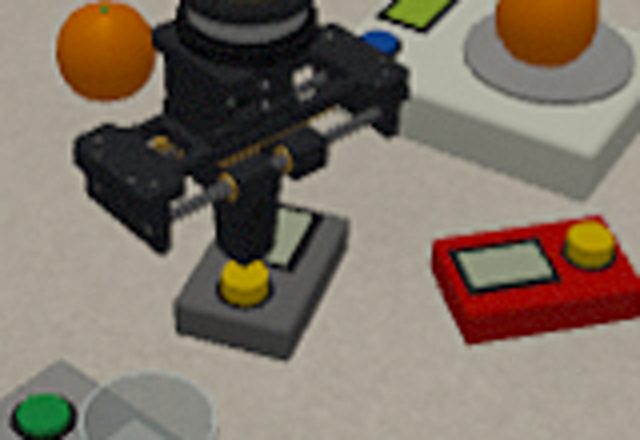

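The fingertips hang about 16 mm above the yellow key, at (245,280) in the crop, and both other keys are still down. Pressing now.

```bash
python3 -m jog '[[[0,0,-0.004],[0,0,0],0],[[0,0,-0.004],[0,0,0],0],[[0,0,-0.003],[0,0,0],0],[[0,0,-0.003],[0,0,0],0],[[0,0,-0.002],[0,0,0],0],[[0,0,-0.002],[0,0,0],0],[[0,0,-0.002],[0,0,0],0],[[0,0,-0.002],[0,0,0],0],[[0,0,-0.0015],[0,0,0],0],[[0,0,0],[0,0,0],0],[[0,0,0],[0,0,0],0]]' && python3 -m jog '[[[0,0,-0.001],[0,0,0],0],[[0,0,-0.001],[0,0,0],0],[[0,0,0],[0,0,0],0],[[0,0,0],[0,0,0],0]]'
```

```text
clock: 13.42
ee_pos: [0.581, -0.0348, 0.0366]
tcp_rot: [[-0.944, 0.331, -0.0], [0.331, 0.944, 0.0], [0.0, -0.0, -1.0]]
force: [-1.2, 0.6, 1.4]
finger_gap: -0.0
gripper_force: 0.7
clock: 13.75
ee_pos: [0.5811, -0.0348, 0.0349]
tcp_rot: [[-0.944, 0.331, 0.0], [0.331, 0.944, 0.0], [-0.0, 0.0, -1.0]]
force: [-1.4, -0.9, 5.2]
finger_gap: 0.0005
gripper_force: 2.3
```

```bash
python3 -m jog '[[[0,0,-0.0007],[0,0,0],0],[[0,0,0],[0,0,0],0],[[0,0,0],[0,0,0],0]]' && python3 -m jog '[[[0,0,0.003],[0,0,0],0],[[0,0,0.006],[0,0,0],0],[[0,0,0.016],[0,0,0],0],[[0,0,0.02],[0,0,0],0],[[0,0,0.02],[0,0,0],0],[[0,0,0.02],[0,0,0],0],[[0,0,0.02],[0,0,0],0],[[0,0,0.02],[0,0,0],0],[[0,0,0.02],[0,0,0],0],[[0,0,0.02],[0,0,0],0],[[0,0,0.02],[0,0,0],0],[[0,0,0.02],[0,0,0],0],[[0,0,0],[0,0,0],0],[[0,0,0],[0,0,0],0]]'
python3 - <<'E'
from h import *
p,d=snapshot("scene");cv2.imwrite("pics/scene6.png",p)
cv2.imwrite("pics/c6.png",cv2.resize(p[120:320,180:440],(780,600),interpolation=cv2.INTER_CUBIC))
E
```

```text
clock: 14.0
ee_pos: [0.5811, -0.0348, 0.0344]
tcp_rot: [[-0.943, 0.331, 0.0], [0.331, 0.943, -0.0], [-0.0, 0.0, -1.0]]
force: [-1.4, -0.3, 6.5]
finger_gap: 0.0007
gripper_force: 3.2
clock: 15.17
ee_pos: [0.5817, -0.0349, 0.24]
tcp_rot: [[-0.943, 0.332, 0.003], [0.332, 0.943, 0.0], [-0.002, 0.001, -1.0]]
force: [-0.5, -0.7, -0.2]
finger_gap: 0.0005
gripper_force: 0.0
```

View pics/c6.png

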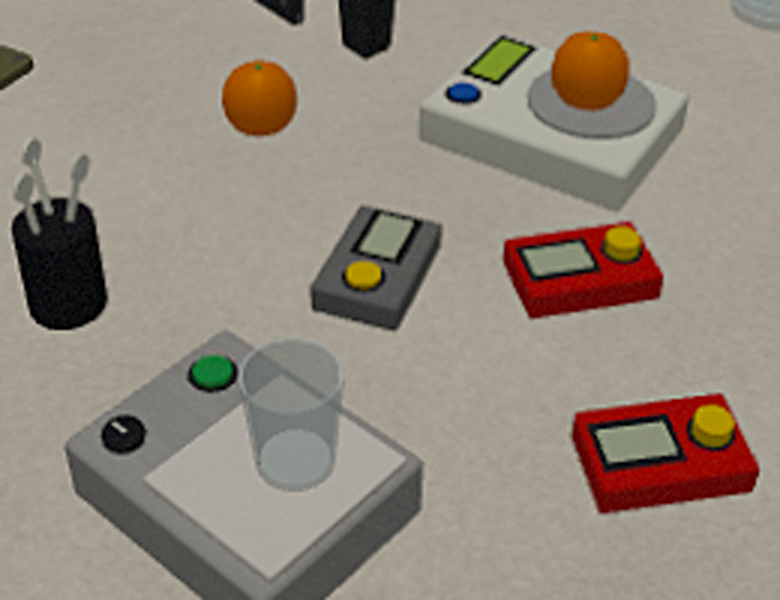

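The crop shows all three keys down: blue (463,93), green (213,372) and yellow (363,276). The other objects look undisturbed, and the hand is clear above them.

```bash
python3 -c "
from station import env
print(env.job_done())"
```

```text
the job is handed in; nothing more can be done
None
```

I pressed the blue, green and yellow keys once each in that order, at 8.2 N or less as read at the end of each move; the last picture shows all three down, nothing else visibly moved and the hand clear, and the job is handed in (no verdict was returned).

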